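# Send a sample pot into the conditioning chamber under its spring flap

### The arm

A 6-joint arm with a two-finger parallel gripper is mounted at the origin on a cart in front of the work surface, level with it; the furniture and walls round the work are solid. World frame = base frame: x ahead of the robot, y to its left, z up, the work surface at z = 0. Lengths are in m, angles in rad, forces in N, time in s.
With the tool pointing down it reaches from about 0.375 to 0.925 m from the base axis. Payload 5.7 kg.
Tool frame: the origin (TCP) lies midway between the tips of the shut fingers; the grasp point (between the pads) lies 19 mm behind it; z points along the fingers, x is the direction in which the jaws open and shut, and the axes are right-handed (so a half turn about z gives the same grasp; the last joint's range is limited). The gripper opens to 88 mm and grips with 3 to 60 N. Pads are 20 mm wide; open, the fingers measure 115 mm over their backs; the gripper's body (75 mm by 178 mm) begins 61 mm behind the grasp point.
Start: joints at [-1.396, 0.359, 1.51, -0, 1.272, -0.115], TCP at [0.171, -0.575, 0.223] pointing down, gripper open.
Joint ranges: [-2.97, 2.97], [-1.01, 2.36], [0.21, 2.38], [-0.96, 4.11], [0.2, 2.71], [-2.98, 2.98]. Speed limits (rad/s): [2.39, 2.39, 3.14, 3.14, 3.14, 3.14].

### API

Orientations are given as a unit quaternion [x, y, z, w].
In Python, from bench import move_ptp, servo_line, goto_joints, move_gripper, sleep, inverse_kinematics, capture, PlanningError, close_job, spot_in, silhouettes, current_clock, current_joint_pos, current_qvel, current_joint_torque, current_position, current_orientation, current_force, current_torque, current_finger_gap gives the robot as it stands. Calls block until the motion is done:
- move_ptp(position, orientation): joint-space move of the TCP to a pose.
- servo_line(position, orientation=None, rate=0.15, contact_N=None): straight line of the TCP; orientation=None keeps the orientation; rate is the mean speed in m/s. With contact_N (N) it stops when the force on the tool has changed by that much, and returns True; else False.
- goto_joints(angles): joint-space move.
- move_gripper(opening): finger opening in m; the grip force is fixed at half the most; returns when the fingers have stopped.
- sleep(seconds).
- inverse_kinematics(position, orientation): joint angles nearest the present ones, or None.
- capture(name): name is "scene" or "side" or "wrist"; returns a dict with "image" (384x512x3 uint8, blue, green, red), "range_z" (384x512 float32, m along the optical axis (not along the pixel's ray), 0 where there is no reading), "intrinsics" (3x3 intrinsics, pixels), "k1" (the pictures are not rectified: a ray, as slopes to the right and down, at radius r is drawn at 1 + k1 r^2 times it, then the intrinsics apply), "R" (3x3) and "t" (3): a world point X has camera coordinates R X + t. Camera axes: x right, y down, z forward; pixel columns grow to the right and rows downward; lengths in m; the calibration is good to about 2 mm. A picture is of the moment at which its call begins.
A pose or a line that the arm cannot do raises PlanningError and nothing moves.
- close_job(): hands the job in, once; it reports no verdict.
Trained networks look in the newest picture that a camera, given by its name, has taken for a name from the list of things; names that differ only in an ending like _2 or _b are one class to them, and where a whole thing is asked for, a point or a joint stands for the part that bears it (a point fixed in the world has none). Each returns a list of dicts, best first, with "conf" (0 to 1); they miss things now and then, are a little off and sometimes report something else, mostly with a low value. They report only what shows in the picture. A call takes as long as a camera call. They do not tell look-alikes from the thing itself.
- spot_in(camera, query): "xy" ([column, row] in pixels, amid what is visible of it).
- silhouettes(camera, query): "region" (384x512 bool, what is visible of it) and "xy" ([column, row] in pixels, amid what is visible of it).
Readings, each from a call of its own:
- current_clock(): time.
- current_joint_pos(): joint angles.
- current_qvel(): joint speeds.
- current_joint_torque(): joint torques, N m.
- current_position(): TCP position.
- current_orientation(): TCP orientation.
- current_force(): force on the tool from outside, world axes, zero at the start.
- current_torque(): the same for the moment, N m.
- current_finger_gap(): finger opening in m.
Only numpy, scipy, OpenCV 4.12 (cv2) and the standard library are available. Lean on these libraries where they do the work, as an engineer would, in place of code of your own. Each camera call takes 0.05 s, during which the arm holds its last target.

### The job

Slide the sample pot into the white chamber on its sledge: with the outside of one fingertip swing the rail over to the left so that the spring-closed flap lifts, and while holding the flap up push the sledge's upright rear plate with the other fingertip until the sledge is fully home against the stop. Then let the flap close behind the pot. Do not touch the pot, do not lift the sledge or the pot (the pot must stay upright in its seat), and leave the things around undisturbed.

Things in the scene. Friction and masses are not known exactly. Their poses are not given: they have to be found in the camera images.
- chamber: Fixed white box chamber, 132 mm high, behind a track on a 4 mm base plate (x -110..250, y -67..105 mm). Origin on the bench on the track's centre line; x along the track into the chamber, y left, z up. Guides 14 mm high, 51 mm apart, x -100 to 195, where a stop stands. Box front at x 136, y -66 to 104; mouth 62 wide, 64 high, centred on y 0.
- flap (a joint): Flap angle, rad: 0 closed, grows as it opens, stop at 1.05. Upright plate at x 131 (chamber frame, mm) over the mouth from z 14 up. Swings up like a barrier, right end rising, about a shaft along x at y +70, z 15 (bearings reach z 21). Above 0.75 it clears the pot; 0.85 to 1.0 is a good opening. Spring and weight close it (about 4 to 6 N at the rail). The sledge cannot push it open.
- bail (a point): Middle of the rail (8 mm steel bar) that is one piece with the flap: along x of the chamber frame, x -105 to 85 mm, struts to the shaft at both ends, 47 mm from the shaft. Closed it is at y +55, z 60; pushed left (+y) from its right side it opens the flap: at 0.9 rad it is at y +96, z 55. A finger may slide along it.
- sledge: Loose grey sledge in the track, 150 long (x), 48 wide, 6 mm thick, 0.25 kg, axes as the chamber's; origin at the centre of its underside. Upright push plate at its rear end (x -75), 38 wide, top 50 above the underside; pot seat at x +45. Home: front end on the stop, origin at x 120 in the chamber frame; it starts 65 to 95 mm short. The flap then closes over its low middle.
- push_plate (a point): Centre of the rear face of the sledge's push plate, 30 mm above the sledge's underside (34 mm above the bench); push it in +x of the chamber frame.
- pot_center (a point): Centre of the white lidded sample pot, 46 mm across, 44 mm high, standing loose in the sledge's seat. Its top is 54 mm above the bench.
- beaker_center (a point): Bystander: centre of a plastic beaker, 55 mm across, 68 mm high, left of the fixture.
- roll_center (a point): Bystander: centre of a roll of tape lying flat, 96 mm across, 25 mm high, far left.
- other_pot_center (a point): Bystander: centre of another sample pot, 50 mm across, 44 mm high, standing on the bench to the right of the chamber.
Things that resemble listed ones, but are neither listed nor needed, are in the scene too. What is shaped like the part that bears pot_center but green is not meant.

How it is judged:
By the outcome, as a careful person would: the job done as asked, in the order asked, and still so for the second after the job is handed in, with the robot touching nothing.
It also fails if it takes over 38 s, if anything falls off the work surface, if the arm or the gripper's body presses on something with over 40 N, if the wrist force passes 120 N, or if a joint passes its speed limit or range.

## Working session

There is one attempt and no reset: what is moved stays moved. The work goes in short steps, each a Python script; the robot and the scene stay as the last script left them, time stands still between calls to the robot, and variables do not carry over. Pictures are saved under pics/ and viewed, and the job is handed in when it is done.

```bash
ls; mkdir -p pics; cat > h.py <<'E'
import numpy as np, cv2
from bench import *
def save(c,n,crop=None,s=1):
    im=c["image"]
    if crop: im=im[crop[1]:crop[3],crop[0]:crop[2]]
    if s!=1: im=cv2.resize(im,None,fx=s,fy=s,interpolation=cv2.INTER_CUBIC)
    cv2.imwrite("pics/"+n,im)
def rays(c,uv):
    K=c["intrinsics"];uv=np.asarray(uv,float).reshape(-1,2)
    d=np.stack([(uv[:,0]-K[0,2])/K[0,0],(uv[:,1]-K[1,2])/K[1,1]],1);s=d.copy()
    for _ in range(20): s=d/(1+c["k1"]*(s**2).sum(1,keepdims=True))
    return np.c_[s,np.ones(len(s))]
def world(c,uv):
    uv=np.asarray(uv).reshape(-1,2);r=rays(c,uv)
    z=c["range_z"][np.round(uv[:,1]).astype(int),np.round(uv[:,0]).astype(int)]
    return (r*z[:,None]-c["t"])@c["R"], z
def onz(c,uv,h):
    r=rays(c,uv)@c["R"]; o=-c["R"].T@c["t"]
    return o+r*((h-o[2])/r[:,2])[:,None]
def proj(c,X):
    X=np.asarray(X,float).reshape(-1,3)@c["R"].T+c["t"]; s=X[:,:2]/X[:,2:]
    s=s*(1+c["k1"]*(s**2).sum(1,keepdims=True)); K=c["intrinsics"]
    return np.c_[s[:,0]*K[0,0]+K[0,2],s[:,1]*K[1,1]+K[1,2]]
E
python3 - <<'E'
from h import *
import pickle
for n in["scene","side","wrist"]:
    c=capture(n);save(c,n+"0.png",s=1.5);pickle.dump(c,open(n+"0.pkl","wb"))
    print(n,"cam at",-c["R"].T@c["t"])
    for q in["chamber","flap","bail","sledge","push_plate","pot_center","beaker_center","roll_center","other_pot_center"]:
        r=spot_in(n,q); print(q,[(np.round(d["xy"]),round(d["conf"],2)) for d in r])
print(current_clock(),current_orientation())
E
```

```text
pics
scene cam at [-0.09832134 -1.18803789  0.95466664]
chamber [(array([313., 208.]), 0.79)]
flap [(array([308., 208.]), 0.7)]
bail [(array([295., 206.]), 0.8)]
sledge [(array([284., 226.]), 0.74)]
push_plate [(array([284., 227.]), 0.83)]
pot_center [(array([301., 212.]), 0.47)]
beaker_center []
roll_center []
other_pot_center [(array([334., 250.]), 0.84)]
side cam at [ 0.24950636 -0.70221797  0.68523511]
chamber [(array([318., 226.]), 0.98), (array([210., 148.]), 0.7)]
flap [(array([306., 218.]), 0.97)]
bail [(array([286., 223.]), 0.79)]
sledge [(array([280., 249.]), 0.86)]
push_plate [(array([279., 247.]), 0.82)]
pot_center [(array([279., 190.]), 0.85), (array([304., 234.]), 0.78)]
beaker_center [(array([219., 164.]), 0.92)]
roll_center [(array([210., 146.]), 0.76), (array([281., 250.]), 0.34)]
other_pot_center [(array([347., 297.]), 0.66), (array([209., 142.]), 0.66)]
wrist cam at [ 0.24455422 -0.55330586  0.385733  ]
chamber []
flap []
bail []
sledge []
push_plate []
pot_center []
beaker_center []
roll_center []
other_pot_center []
1.5 [ 8.01790757e-01 -5.97604868e-01 -4.89249003e-05 -2.88490580e-05]
```

View pics/scene0.png

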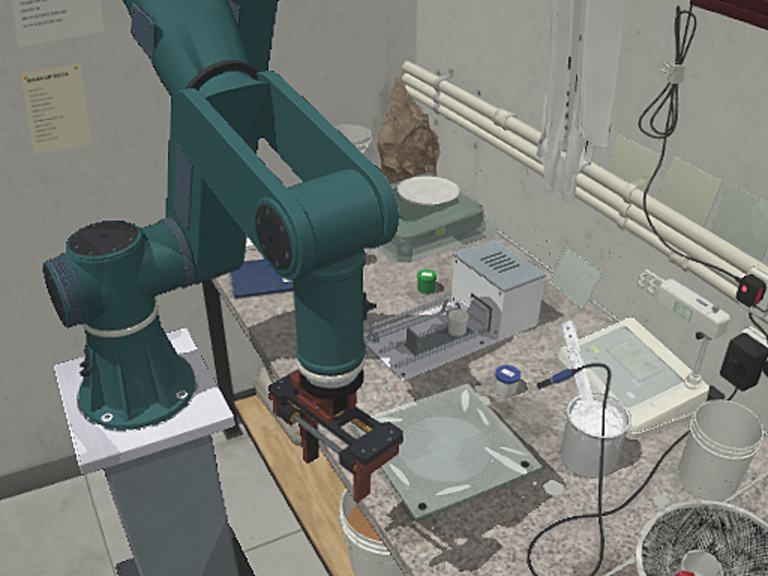

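View pics/side0.png

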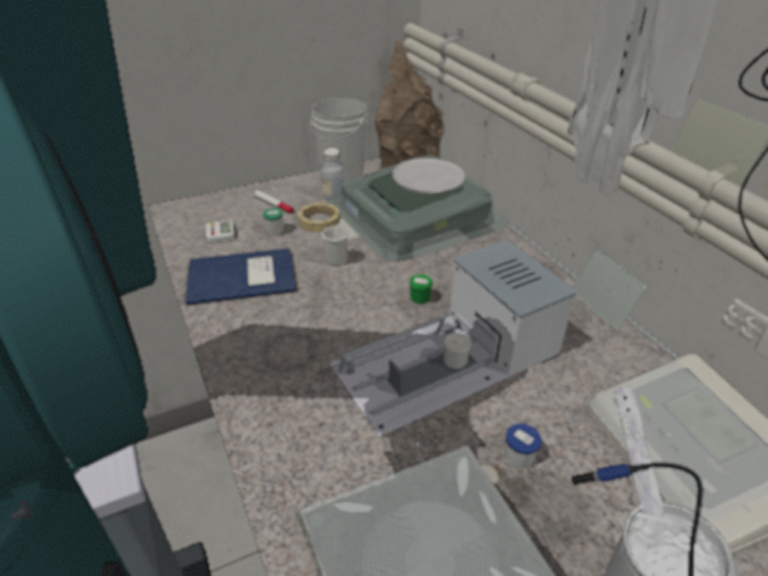

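```bash
python3 - <<'E'
from h import *
import pickle
c=pickle.load(open("side0.pkl","rb"));save(c,"sidecrop0.png",(180,110,400,330),2.7)
c=pickle.load(open("scene0.pkl","rb"));save(c,"scenecrop0.png",(220,150,370,290),4)
E
```

```text
(no output)
```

View pics/sidecrop0.png

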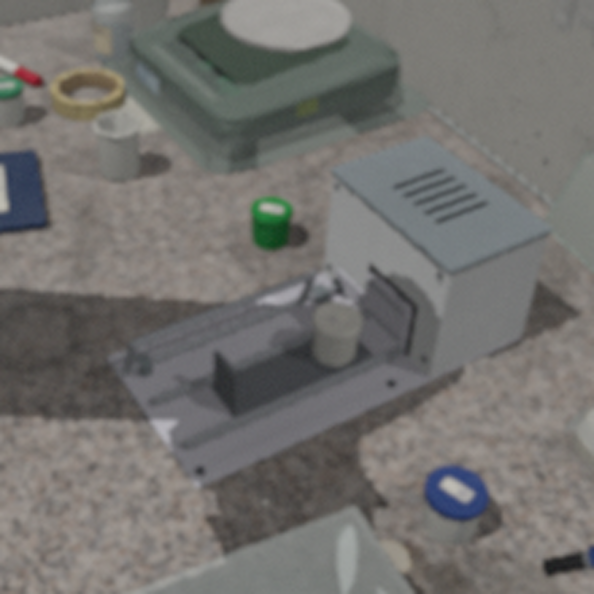

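View pics/scenecrop0.png

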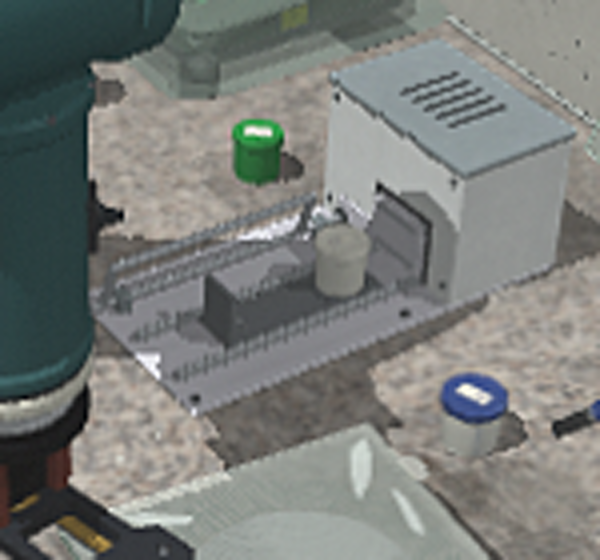

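Only one chamber/track is visible, at side-picture (318,226). The sledge is in its track, with its grey push plate at (279,247) and the off-white pot at (304,234). The green lidded pot at side (279,190) is standing on the bench, so it's the decoy. The blue-lidded pot at (347,297) is other_pot. Next I'll fit the chamber pose from its known corners.

```bash
cat > fit.py <<'E'
from h import *
import pickle
from scipy.optimize import least_squares
S=pickle.load(open("scene0.pkl","rb"));D=pickle.load(open("side0.pkl","rb"))
P=lambda a,o,s:(np.array(a)+.5)/s+o-.5
L=[(-110,-67,4),(136,-66,132),(136,104,132),(136,-66,4),(-110,105,4)]
us=[(195,412),(462,175),(332,75),(455,303)]; ud=[(205,484),(450,270),(333,178),(435,372),(110,357)]
us=[P(u,np.array([220,150]),4) for u in us]; ud=[P(u,np.array([180,110]),2.7) for u in ud]
L=np.array(L)/1000
def T(p,X):
    c,s=np.cos(p[2]),np.sin(p[2]);X=np.asarray(X,float).reshape(-1,3)
    return np.c_[p[0]+c*X[:,0]-s*X[:,1],p[1]+s*X[:,0]+c*X[:,1],X[:,2]]
def Ti(p,X):
    c,s=np.cos(p[2]),np.sin(p[2]);X=np.asarray(X,float).reshape(-1,3)-[p[0],p[1],0]
    return np.c_[c*X[:,0]+s*X[:,1],-s*X[:,0]+c*X[:,1],X[:,2]]
if __name__=="__main__":
    f=lambda p:np.r_[(proj(S,T(p,L[:4]))-us).ravel(),(proj(D,T(p,L))-ud).ravel()]
    w=onz(D,[ud[0]],.004)[0]; print("corner",w, onz(S,[us[0]],.004)[0])
    r=least_squares(f,[w[0]+.1,w[1]+.07,0.1],loss="soft_l1");print(r.x,np.round(r.fun.reshape(-1,2),1))
    p=r.x;np.save("pose.npy",p)
    for nm,c,o in(("scene",S,0),("side",D,0)):
        im=cv2.resize(c["image"],None,fx=4,fy=4,interpolation=cv2.INTER_CUBIC)
        def ln(pts,col):
            q=proj(c,T(p,np.array(pts)/1000)); cv2.polylines(im,[np.int32((q+.5)*4-.5)],False,col,1)
        ln([(-110,-67,4),(250,-67,4),(250,105,4),(-110,105,4),(-110,-67,4)],(0,0,255))
        ln([(136,-66,4),(136,-66,132),(136,104,132),(136,104,4)],(0,255,255))
        ln([(136,-31,4),(136,-31,64),(136,31,64),(136,31,4)],(255,255,0))
        ln([(-105,55,60),(85,55,60)],(0,255,0));
        for y in(-25.5,25.5): ln([(-100,y,18),(136,y,18)],(255,0,255))
        a=(880,600,1480,1150) if nm=="scene" else (800,650,1500,1220)
        cv2.imwrite(f"pics/fit_{nm}.png",im[a[1]:a[3],a[0]:a[2]])
        # depth extraction
        m=np.argwhere(c["range_z"]>0)[:,::-1]; X,_=world(c,m); Y=Ti(p,X)*1000
        def sel(n,b):
            k=np.all((Y>np.array(b)[:,0])&(Y<np.array(b)[:,1]),axis=1);y=Y[k]
            print(nm,n,k.sum(),np.round(np.median(y,0),1) if k.sum() else "",np.round(np.percentile(y,[3,97],axis=0),0).tolist() if k.sum() else "")
        sel("boxtop",[(130,260),(-80,120),(115,150)]); sel("boxfront",[(120,142),(-64,100),(85,120)])
        sel("plate",[(-110,100),(-64,-30),(-4,12)])
        sel("track",[(-110,130),(-24,24),(22,75)])
        sel("pot",[(-20,130),(-30,30),(50,62)]); sel("push",[(-90,20),(-24,24),(30,50)])
        sel("rail",[(-105,85),(40,75),(50,75)])
        for b in((-110,130,-24,24),):
            pass
E
python3 fit.py
```

```text
corner [ 0.48803191 -0.22453134  0.004     ] [ 0.48149032 -0.22200733  0.004     ]
[ 0.58918262 -0.14960962  0.07729409] [[ 1.4  0.2]
 [ 1.7 -1.1]
 [ 0.4  0. ]
 [-0.5  0.3]
 [-1.3  0.7]
 [ 1.1 -0.9]
 [ 0.1 -3.5]
 [-1.2  0.8]
 [-0.7 -0.2]]
scene boxtop 1243 [181.6   5.3 133.4] [[131.0, -69.0, 118.0], [244.0, 98.0, 137.0]]
scene boxfront 305 [133.7  15.4 102. ] [[129.0, -59.0, 86.0], [137.0, 94.0, 119.0]]
scene plate 495 [ -8.1 -45.6   1.7] [[-103.0, -63.0, -2.0], [93.0, -30.0, 9.0]]
scene track 348 [66.4 -3.7 45.7] [[-50.0, -21.0, 23.0], [129.0, 21.0, 58.0]]
scene pot 110 [78.5 -1.5 52.3] [[50.0, -25.0, 50.0], [129.0, 23.0, 60.0]]
scene push 44 [-48.2  -2.1  42.3] [[-51.0, -17.0, 32.0], [-44.0, 20.0, 49.0]]
scene rail 132 [-13.5  54.8  59.8] [[-97.0, 50.0, 55.0], [77.0, 62.0, 64.0]]
side boxtop 2362 [180.9   1.8 134. ] [[132.0, -69.0, 118.0], [244.0, 95.0, 136.0]]
side boxfront 508 [134.3  10.4 102.9] [[132.0, -61.0, 86.0], [137.0, 91.0, 119.0]]
side plate 1123 [-11.7 -45.    2.4] [[-104.0, -63.0, -0.0], [93.0, -30.0, 10.0]]
side track 597 [69.1 -5.9 47.4] [[-48.0, -22.0, 23.0], [129.0, 20.0, 57.0]]
side pot 245 [77.1 -2.5 52.3] [[52.0, -23.0, 50.0], [129.0, 21.0, 59.0]]
side push 60 [-47.5  -1.4  40.2] [[-49.0, -19.0, 31.0], [-45.0, 19.0, 49.0]]
side rail 239 [-14.3  53.   61. ] [[-98.0, 50.0, 56.0], [80.0, 58.0, 64.0]]
```

View pics/fit_side.png

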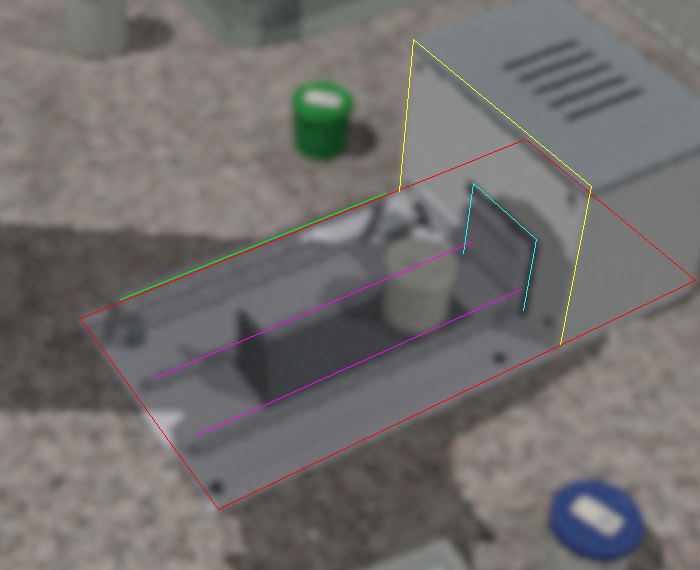

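View pics/fit_scene.png

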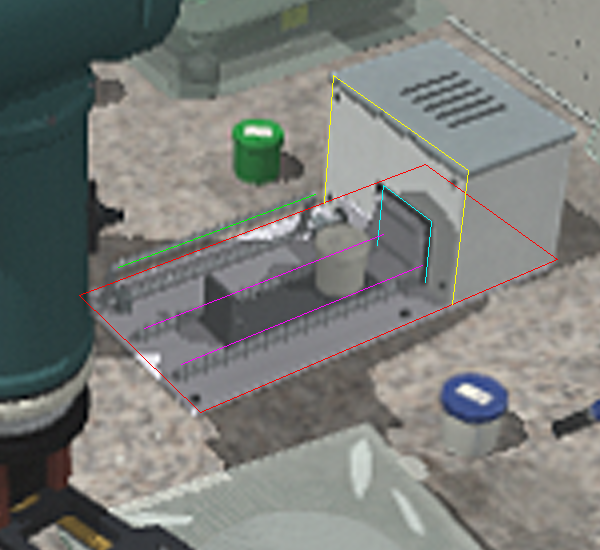

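The overlays agree to about 2–3 mm: base plate corner at side crop (219,509), rail just left of the red plate edge. The plate's rear face is at chamber x of about -48, so the sledge starts about 93 mm short. I'll move above the start pose, set the opening to 72 mm and refine the fit with the wrist camera.

```bash
cat >> h.py <<'E'
from scipy.spatial.transform import Rotation
def quat(p,sgn=1):
    c,s=np.cos(p[2]),np.sin(p[2]); x=np.array([-s,c,0])*sgn; z=np.array([0,0,-1.])
    return Rotation.from_matrix(np.c_[x,np.cross(z,x),z]).as_quat()
E
python3 - <<'E'
from h import *; from fit import T,Ti
import pickle
p=np.load("pose.npy")
P=T(p,[-.078,-.004,.20])[0]
for s in(1,-1):
    j=inverse_kinematics(P,quat(p,s)); print(s,P,j)
    if j is not None and (s==1 or True):
        d=np.abs(np.array(j)-current_joint_pos()).max(); print(d)
best=min((1,-1),key=lambda s:9 if (j:=inverse_kinematics(P,quat(p,s))) is None else np.abs(np.array(j)-current_joint_pos()).max())
np.save("sgn.npy",best)
move_ptp(P,quat(p,best)); move_gripper(.072)
print(current_position(),current_finger_gap(),current_clock())
for n in("wrist","side","scene"):
    c=capture(n);save(c,n+"1.png",s=1.5);pickle.dump(c,open(n+"1.pkl","wb"))
print(current_clock())
E
```

```text
1 [ 0.51172437 -0.15962061  0.2       ] [-4.31254091e-01  2.90084731e-01  1.67658289e+00 -4.44089210e-16
  1.17492504e+00 -2.07934451e+00]
1.9642646515704287
-1 [ 0.51172437 -0.15962061  0.2       ] [-4.31254091e-01  2.90084731e-01  1.67658289e+00 -4.44089210e-16
  1.17492504e+00  1.06224814e+00]
1.177328002019364
[ 0.51168997 -0.15976216  0.2000057 ] 0.07202876862107761 3.9167
4.0667
```

View pics/wrist1.png

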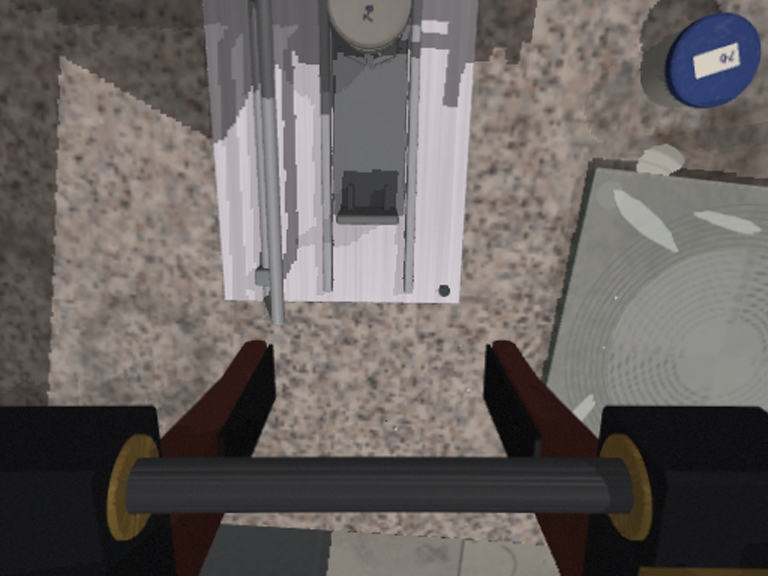

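View pics/side1.png

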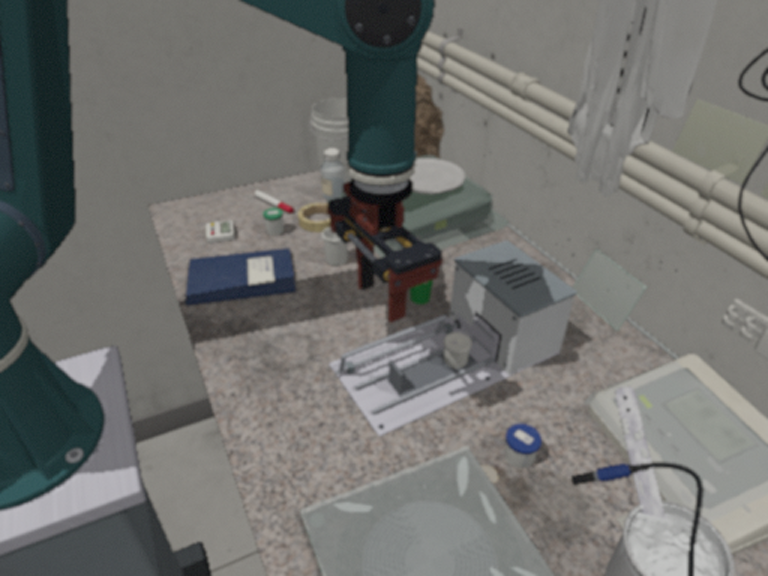

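The wrist picture shows the track's front end clearly: plate corners (227,300) and (460,302), rail end (278,322), push plate (368,217). All are in 1.5x pixels. I'll refine the yaw and offsets from it.

```bash
python3 - <<'E'
from h import *; from fit import *
W=pickle.load(open("wrist1.pkl","rb")); p=np.load("pose.npy")
# depth-based line fits in old chamber frame
for nm in("wrist","side"):
    c=pickle.load(open(nm+"1.pkl","rb"))
    m=np.argwhere(c["range_z"]>0)[:,::-1];X,_=world(c,m);Y=Ti(p,X)*1000
    def sel(n,b,fit=None):
        k=np.all((Y>np.array(b)[:,0])&(Y<np.array(b)[:,1]),axis=1);y=Y[k]
        if k.sum()<5: return print(nm,n,k.sum())
        print(nm,n,k.sum(),np.round(np.median(y,0),1),np.round(np.percentile(y,[2,98],axis=0),1).tolist(), np.polyfit(y[:,0],y[:,1],1) if fit else "")
    sel("rail",[(-100,80),(40,72),(56,70)],1)
    sel("guideL",[(-98,-55),(15,36),(13,24)],1);sel("guideR",[(-98,40),(-38,-15),(13,24)],1)
    sel("push",[(-90,20),(-24,24),(45,58)]);sel("pottop",[(30,110),(-35,35),(50,58)])
    sel("plate",[(-120,60),(-75,-35),(0,9)]);sel("plateL",[(-120,60),(80,120),(0,9)])
uw=np.array([(227,300),(460,302),(327,292),(408,293)])/1.5
Z=[.004,.004,.018,.018]
for u,z in zip(uw,Z): print(u,np.round(Ti(p,onz(W,[u],z))*1000,1))
print("push top edge",np.round(Ti(p,onz(W,np.array([(338,215),(398,213)])/1.5,.054))*1000,1))
print("push rear bottom-ish",np.round(Ti(p,onz(W,np.array([(338,222),(398,221)])/1.5,.054))*1000,1))
save(W,"wcrop.png",(140,90,320,220),4)
E
```

```text
wrist rail 1993 [-4.  56.9 64.3] [[-95.5, 53.1, 61.1], [67.4, 61.5, 66.1]] [-1.27963154e-02  5.69564657e+01]
wrist guideL 226 [-75.1  32.1  15. ] [[-96.8, 29.4, 13.3], [-55.4, 34.9, 16.7]] [-7.81060529e-03  3.15306673e+01]
wrist guideR 843 [-22.5 -25.3  14.9] [[-94.7, -28.5, 13.3], [38.1, -22.1, 16.6]] [-1.23022220e-02 -2.55772835e+01]
wrist push 325 [-44.4   2.8  54.5] [[-47.7, -14.4, 46.6], [-41.8, 20.9, 56.3]] 
wrist pottop 1451 [62.8  1.4 54.5] [[50.4, -18.7, 51.7], [72.2, 21.6, 56.2]] 
wrist plate 6645 [-20.  -54.2   4.7] [[-115.4, -74.2, 0.3], [57.0, -35.8, 6.7]] 
wrist plateL 6515 [-19.2  99.2   4.6] [[-115.1, 80.8, 0.3], [57.2, 119.1, 6.5]] 
side rail 217 [-14.9  53.2  61.1] [[-95.9, 49.6, 56.7], [74.7, 58.6, 63.7]] [-1.57858850e-02  5.32076147e+01]
side guideL 8 [-64.3  29.1  13.4] [[-83.4, 26.2, 13.2], [-56.9, 31.0, 14.8]] [-0.09965651 22.02649395]
side guideR 33 [-20.2 -29.7  13.5] [[-93.9, -33.2, 13.0], [37.4, -15.8, 23.4]] [ -0.06339543 -28.75947973]
side push 46 [-46.2  -0.9  50.9] [[-48.5, -17.9, 45.3], [-42.1, 19.3, 54.2]] 
side pottop 180 [71.7 -2.9 51.9] [[52.0, -23.1, 50.1], [91.7, 18.0, 54.2]] 
side plate 808 [-29.4 -51.8   2.2] [[-110.7, -68.1, 0.2], [56.3, -35.6, 4.8]] 
side plateL 270 [-25.   94.3   2.2] [[-109.2, 84.8, 0.1], [56.4, 116.7, 4.6]] 
[151.33333333 200.        ] [[-111.1  106.9    4. ]]
[306.66666667 201.33333333] [[-112.6  -63.5    4. ]]
[218.         194.66666667] [[-101.    32.3   18. ]]
[272.         195.33333333] [[-101.7  -24.5   18. ]]
push top edge [[-42.4  20.6  54. ]
 [-41.2 -15.5  54. ]]
push rear bottom-ish [[-46.7  20.7  54. ]
 [-46.  -15.6  54. ]]
```

View pics/wcrop.png

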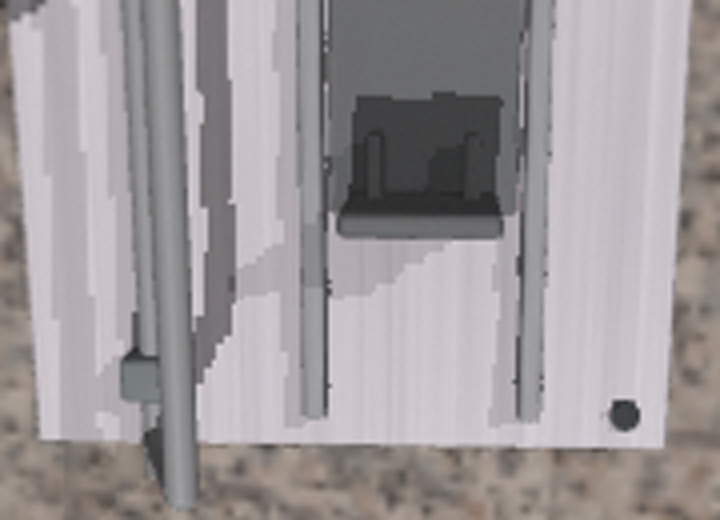

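```bash
python3 - <<'E'
from h import *; from fit import T,Ti
p=np.load("pose.npy").copy(); piv=T(p,[-.05,.0015,0])[0]
p[2]-=.0125; c,s=np.cos(p[2]),np.sin(p[2])
p[0]=piv[0]-c*(-.05)-.001; p[1]=piv[1]-s*(-.05); np.save("pose2.npy",p); print(p)
q=quat(p,int(np.load("sgn.npy")))
servo_line(T(p,[-.078,-.0085,.12])[0],q,rate=.15)
f0=current_force()
hit=servo_line(T(p,[-.078,-.0085,.030])[0],q,rate=.12,contact_N=6)
print("down",hit,current_position(),np.round(current_force(),2),np.round(f0,2))
if not hit:
    hit=servo_line(T(p,[-.078,.020,.030])[0],q,rate=.04,contact_N=2.5)
    X=Ti(p,current_position())[0]*1000; print("rail",hit,X,"outer",X[1]+49.5,np.round(current_force(),2))
print(current_clock())
c=capture("side");save(c,"side2.png",(200,100,420,300),3);c=capture("wrist");save(c,"wrist2.png",s=1.5)
E
```

```text
[ 0.58811115 -0.14873752  0.06479409]
down False [ 0.5114388  -0.16254531  0.03064826] [-0.63  0.21 -0.52] [ 0.79  0.74 -0.35]
rail True [-77.70782754   7.38785382  30.27967368] outer 56.8878538166763 [ 0.67 -2.49 -2.01]
6.125
```

View pics/side2.png

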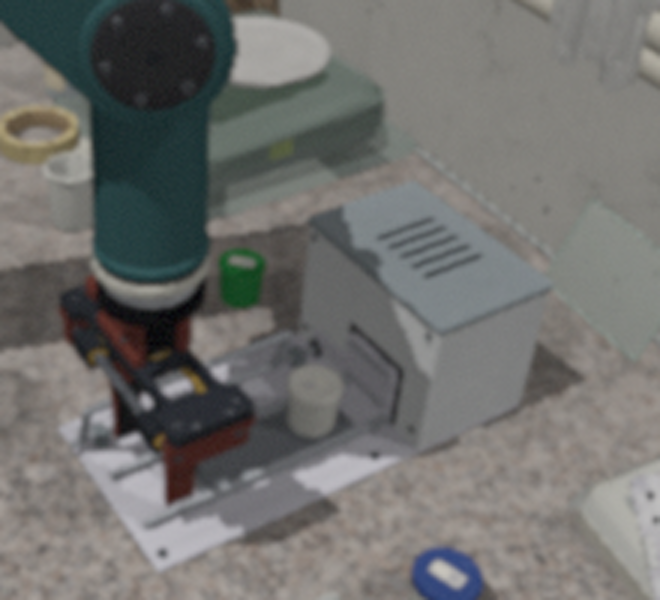

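View pics/wrist2.png

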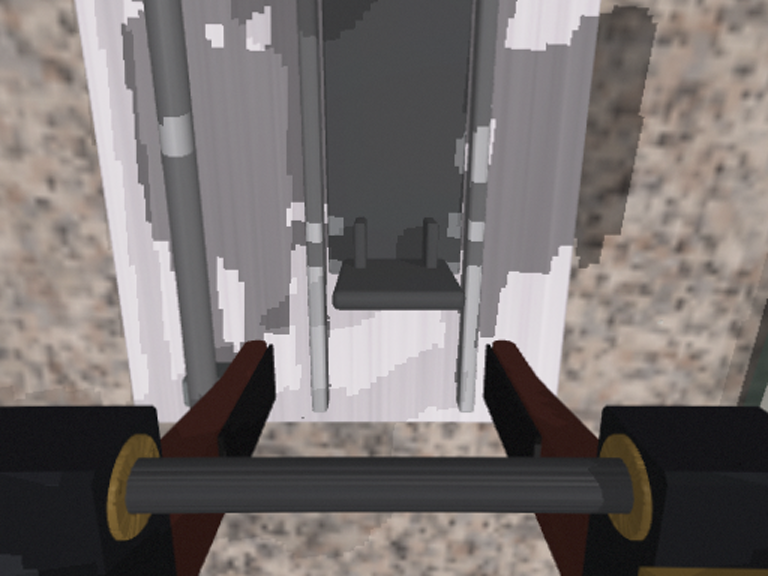

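Contact with the rail is clean, and the flap is still closed at side2 (375,365). The push plate lies ahead of the fingers at wrist2 (398,300). Next I'll open the flap with a 41 mm relative move and measure the rail.

```bash
cat >> h.py <<'E'
def rail(c,p,Ti,a,b=80):
    m=np.argwhere(c["range_z"]>0)[:,::-1];X,_=world(c,m);Y=Ti(p,X)*1000
    r=np.hypot(Y[:,1]-70,Y[:,2]-15); k=(Y[:,0]>a)&(Y[:,0]<b)&(r>40)&(r<58)&(Y[:,2]>42)&(Y[:,1]>45)
    y=Y[k]; return k.sum(),np.round(np.median(y,0),1) if k.sum() else None
E
python3 - <<'E'
from h import *; from fit import T,Ti
p=np.load("pose2.npy"); q=quat(p,int(np.load("sgn.npy")))
X=Ti(p,current_position())[0]
np.save("yc.npy",X[1])
hit=servo_line(T(p,[-.078,X[1]+.041,.030])[0],q,rate=.06,contact_N=18)
print(hit,Ti(p,current_position())*1000,np.round(current_force(),2),np.round(current_torque(),2))
c=capture("side");save(c,"side3.png",(200,100,420,300),3);print(rail(c,p,Ti,-40))
c=capture("wrist");save(c,"wrist3.png",s=1.5);print(rail(c,p,Ti,-40))
c=capture("scene");save(c,"scene3.png",(200,130,380,290),4);print(rail(c,p,Ti,-40))
print(current_clock())
E
```

```text
False [[-77.46703142  46.42689345  29.90066927]] [ 0.65 -7.49 -1.77] [-1.22 -0.08 -0.05]
(np.int64(108), array([29. , 90.6, 56.4]))
(np.int64(4427), array([-0.6, 94.4, 60.3]))
(np.int64(28), array([62.4, 92. , 56.8]))
7.2
```

View pics/side3.png

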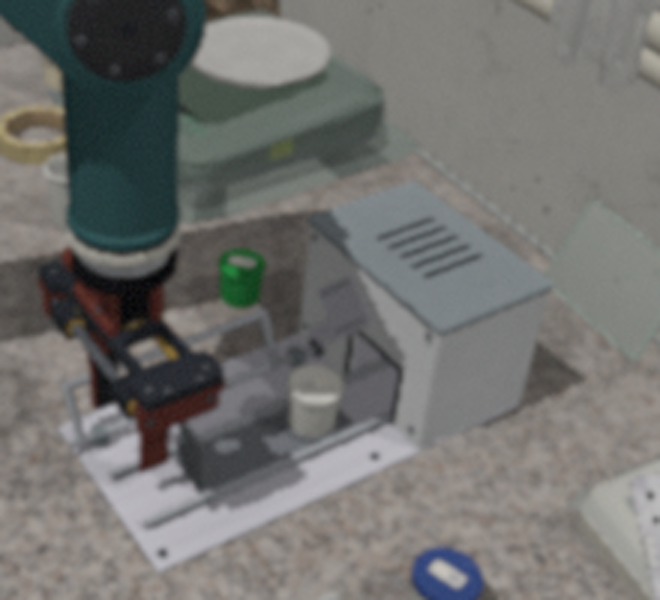

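View pics/wrist3.png

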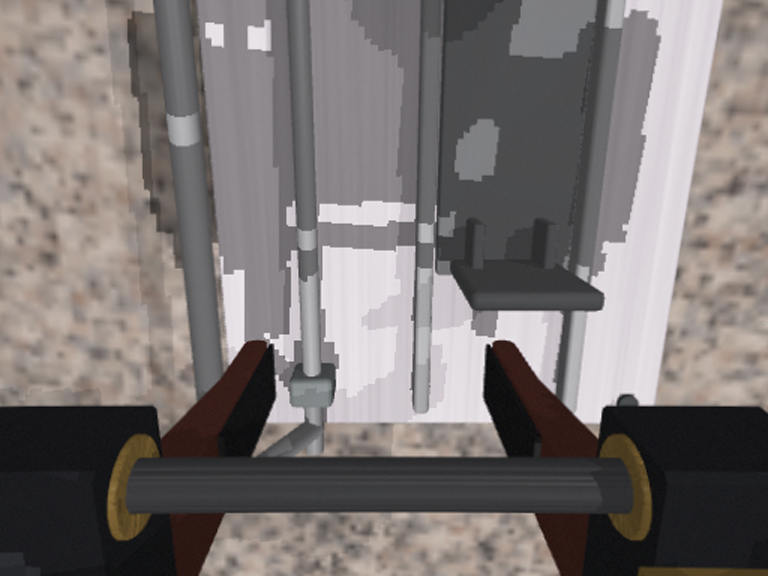

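View pics/scene3.png

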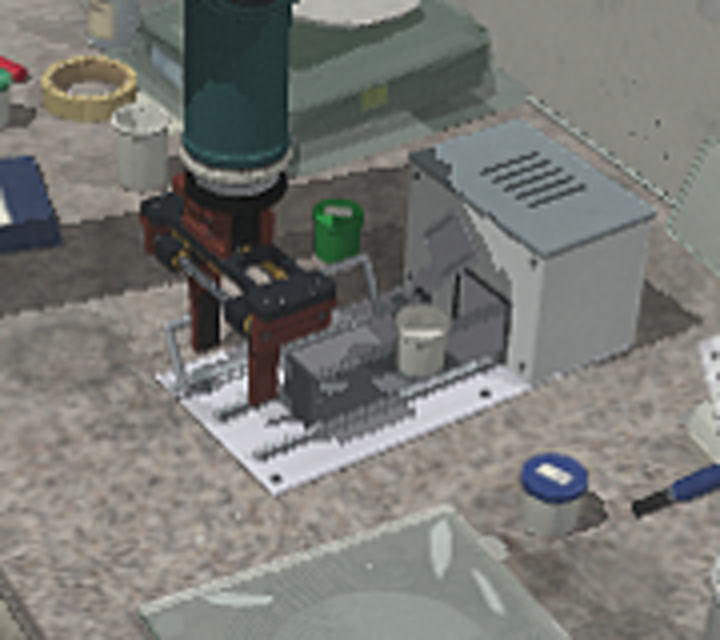

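The flap is lifted: the open mouth is visible at side3 (370,370) and scene3 (480,310). By the rail it's at about 0.85 rad, since the arm gave about 2 mm. The right finger lines up with the push plate (wrist3, plate centre 537). I'll add 3 mm, then push.

```bash
python3 - <<'E'
from h import *; from fit import T,Ti
p=np.load("pose2.npy"); q=quat(p,int(np.load("sgn.npy")))
y=float(np.load("yc.npy"))+.041+.003
servo_line(T(p,[-.076,y,.030])[0],q,rate=.03)
print(Ti(p,current_position())*1000,np.round(current_force(),2))
hit=servo_line(T(p,[-.030,y,.030])[0],q,rate=.045,contact_N=9)
print(hit,Ti(p,current_position())*1000,np.round(current_force(),2))
c=capture("side");save(c,"side4.png",(200,100,420,300),3);print(rail(c,p,Ti,0))
c=capture("wrist");save(c,"wrist4.png",s=1.5);print(rail(c,p,Ti,0))
print(current_clock())
E
```

```text
[[-76.43175735  49.40611593  29.57962076]] [-1.03 -9.4  -3.  ]
True [[-57.99527578  49.58148569  29.34213969]] [-1.47 -5.07  4.18]
(np.int64(61), array([51. , 93.9, 55.3]))
(np.int64(3308), array([27.4, 97.3, 58.4]))
8.15
```

View pics/side4.png

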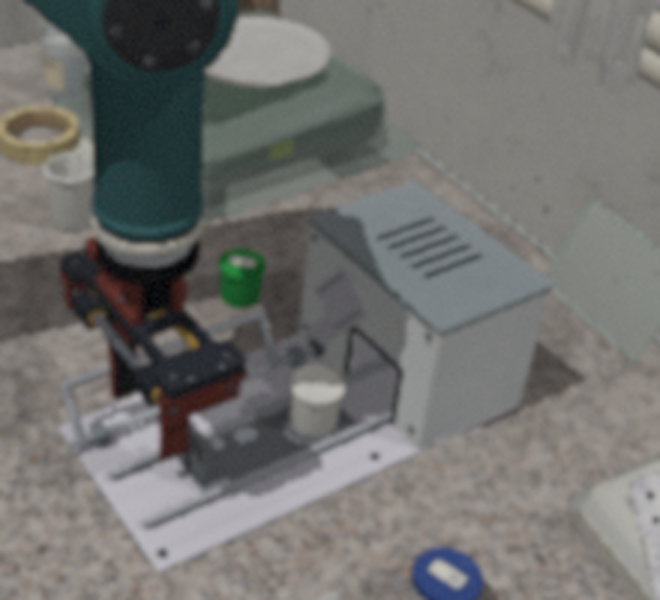

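View pics/wrist4.png

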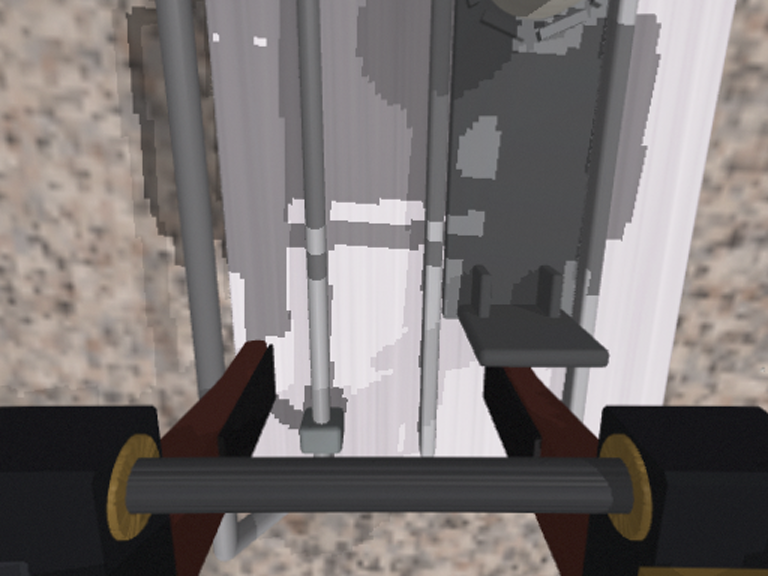

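The finger now rests on the push plate at TCP x -58 and the rail travel is about 42 mm (about 0.92 rad). Next is the push, which should end near TCP x of +35.

```bash
cat > push.py <<'E'
from h import *; from fit import T,Ti
import sys
p=np.load("pose2.npy"); q=quat(p,int(np.load("sgn.npy")))
y=float(np.load("yc.npy"))+.044
hit=servo_line(T(p,[float(sys.argv[1]),y,.030])[0],q,rate=.04,contact_N=float(sys.argv[2]))
print(hit,Ti(p,current_position())*1000,np.round(current_force(),2))
n=sys.argv[3]
c=capture("side");save(c,f"side{n}.png",(200,100,420,300),3);print(rail(c,p,Ti,0))
c=capture("wrist");save(c,f"wrist{n}.png",s=1.5);print(rail(c,p,Ti,0))
print(np.round(current_force(),2),current_clock())
E
python3 push.py 0.0 12 5
```

```text
True [[-57.38733783  49.9307642   28.59066894]] [-1.29 -3.38  3.06]
(np.int64(58), array([51.9, 94.2, 54.6]))
(np.int64(3393), array([27.7, 97.8, 58.1]))
[-2.03 -3.53  3.37] 8.7
```

View pics/side5.png

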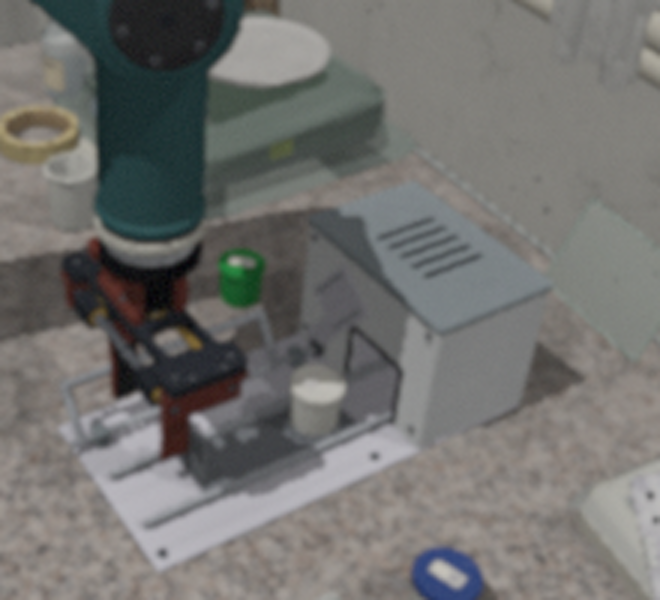

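View pics/wrist5.png

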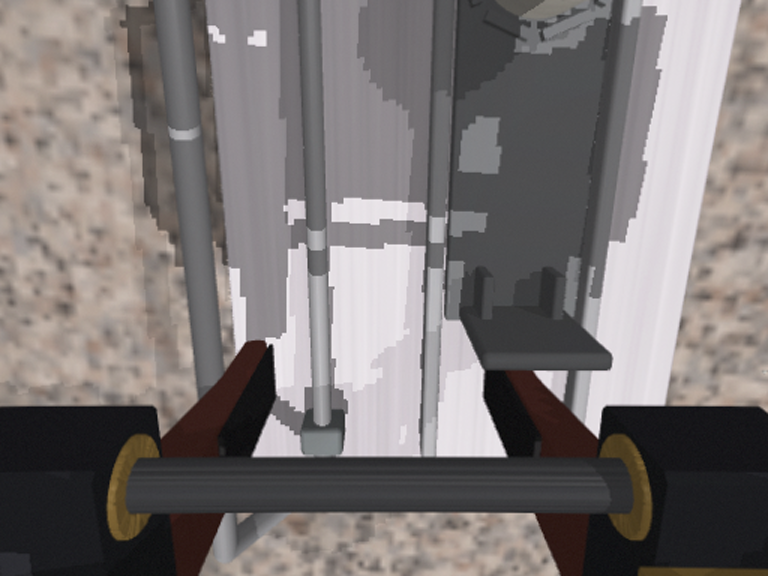

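Net force is small (x -2 N), so the stop was a friction transient rather than a jam. I'll push on in a short segment with a higher threshold.

```bash
python3 push.py -0.040 22 6
```

```text
False [[-45.33817051  51.49928388  28.49166928]] [-9.07 -6.94  1.84]
(np.int64(57), array([51.6, 95.3, 53.4]))
(np.int64(3979), array([35. , 99.2, 57. ]))
[-9.72 -6.78  2.32] 9.3667
```

View pics/wrist6.png

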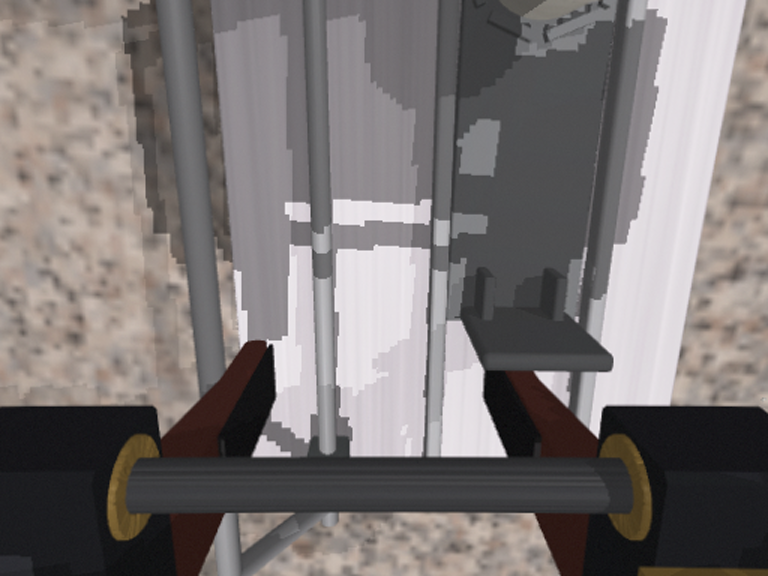

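View pics/side6.png

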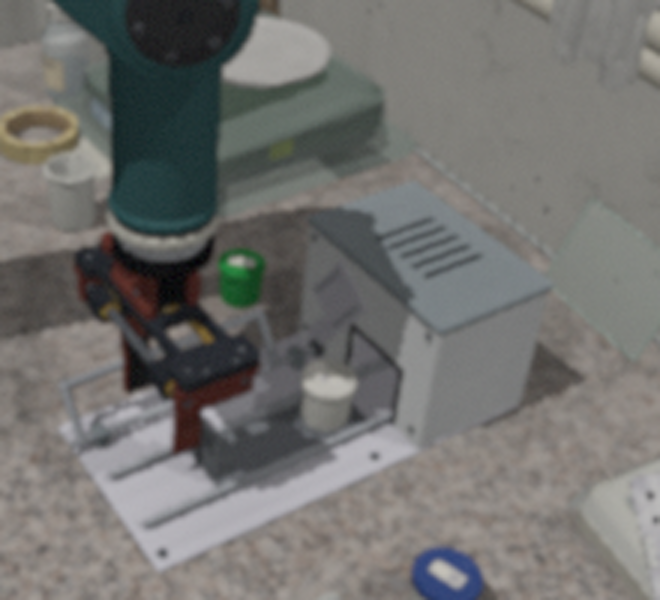

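The sledge moved 12 mm and the pot is still upright at side6 (328,400). The drag is about 9 N and the arm lags by about 5 mm. Continuing, with y trimmed 2 mm back to keep the flap near 0.93.

```bash
sed -i 's/+.044/+.042/' push.py; python3 push.py 0.025 22 7
```

```text
False [[18.36270079 49.33040805 28.32386263]] [-11.63  -6.8    5.15]
(np.int64(77), array([18.8, 85.1, 57.1]))
(np.int64(3526), array([46. , 95.9, 58.6]))
[-11.87  -6.71   4.31] 11.2417
```

View pics/wrist7.png

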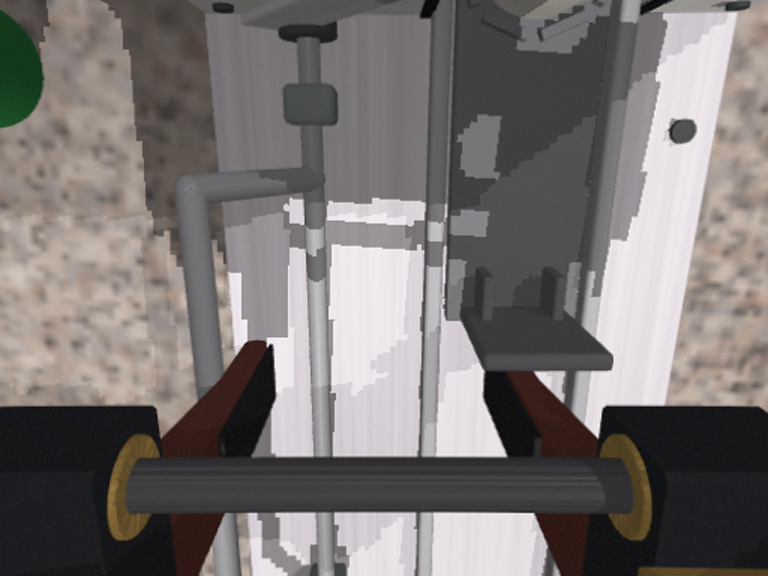

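View pics/side7.png

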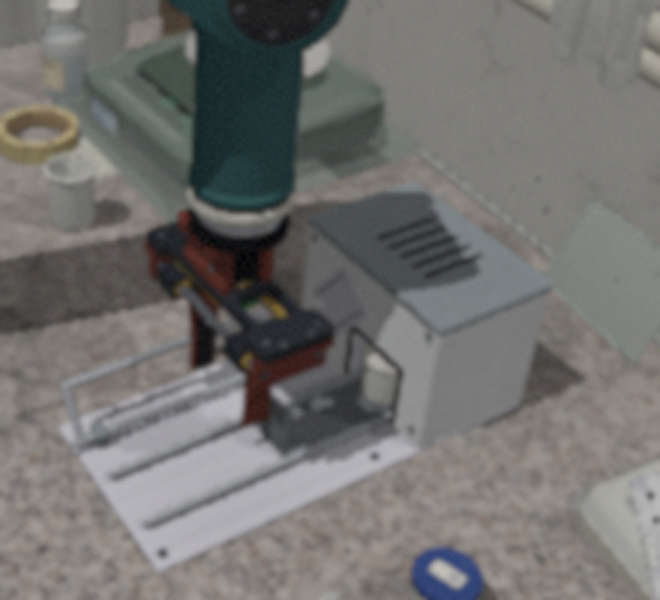

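The pot is passing the mouth upright at side7 (380,380), and the flap is at about 0.88. Now the last stretch to the stop.

```bash
sed -i 's/+.042/+.043/' push.py; python3 push.py 0.060 14 8
```

```text
True [[30.26406966 49.3609999  28.14277578]] [-1.9  -2.92  5.05]
(np.int64(85), array([24.8, 87.9, 56.3]))
(np.int64(2847), array([50.3, 95.5, 58.5]))
[-2.2  -4.46  4.52] 11.8417
```

View pics/wrist8.png

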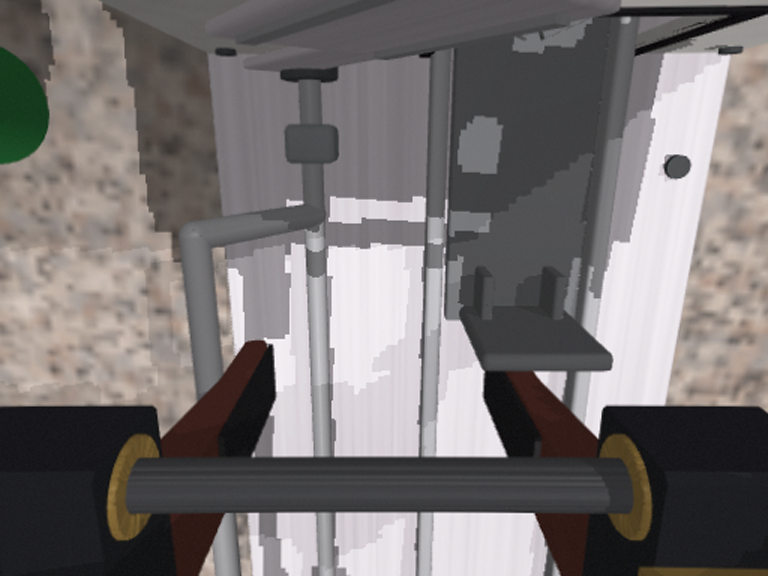

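View pics/side8.png

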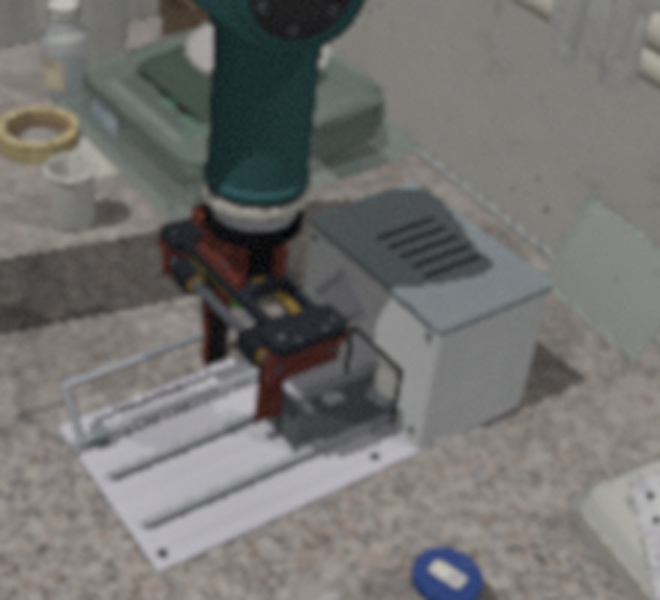

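It stopped at x 30.3, and I can't yet tell home from a transient. I'll push again and see whether it advances.

```bash
python3 push.py 0.046 22 9;  python3 - <<'E'
from h import *; from fit import T,Ti
p=np.load("pose2.npy")
for n in("wrist","side"):
    c=capture(n);m=np.argwhere(c["range_z"]>0)[:,::-1];X,_=world(c,m);Y=Ti(p,X)*1000
    k=(Y[:,0]>10)&(Y[:,0]<80)&(abs(Y[:,1])<25)&(Y[:,2]>48)&(Y[:,2]<58);print(n,k.sum(),np.percentile(Y[k],[2,50,98],axis=0).round(1).tolist())
E
```

```text
True [[30.05380863 49.0326923  28.02768151]] [-1.66 -2.98  4.4 ]
(np.int64(87), array([24.5, 87.5, 56.5]))
(np.int64(2860), array([50.2, 95.2, 58.8]))
[-1.59 -3.3   4.65] 12.2167
wrist 1870 [[25.8, -16.1, 48.4], [47.6, 5.6, 54.3], [50.0, 19.6, 57.2]]
side 44 [[20.3, -20.6, 48.1], [42.0, 0.1, 51.6], [49.2, 4.5, 57.4]]
```

View pics/wrist9.png

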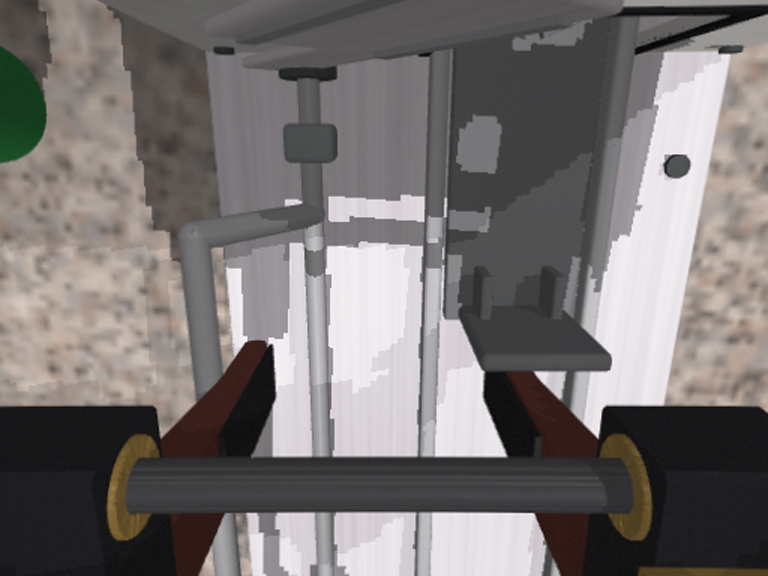

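```bash
sed -i 's/+.043/+.0435/;s/rate=.04/rate=.025/' push.py; python3 push.py 0.042 35 10; python3 - <<'E'
from h import *; from fit import T,Ti
p=np.load("pose2.npy"); print(Ti(p,current_position())*1000,current_clock())
# expected home geometry: mouth edge / guides in wrist: project push plate rear-top at home
c=capture("wrist"); print(proj(c,T(p,[[.045,-.019,.054],[.045,.019,.054]]))*1.5, proj(c,T(p,[[.040,-.019,.054]]))*1.5)
print(proj(c,T(p,[[.0,-.067,.004],[.136,-.066,.004]]))*1.5)
E
```

```text
False [[30.54730855 49.57899105 27.83842872]] [-23.89 -14.95  12.55]
(np.int64(86), array([24.9, 87.5, 56.4]))
(np.int64(2825), array([50.7, 95.6, 58.4]))
[-23.8  -13.55  13.03] 13.05
[[30.61041422 49.52903708 27.87333499]] 13.05
[[617.456589   369.43232497]
 [485.0014747  368.86453489]] [[615.14204216 385.11881886]]
[[667.05791761 416.95322125]
 [735.1263814   48.02332403]]
```

View pics/wrist10.png

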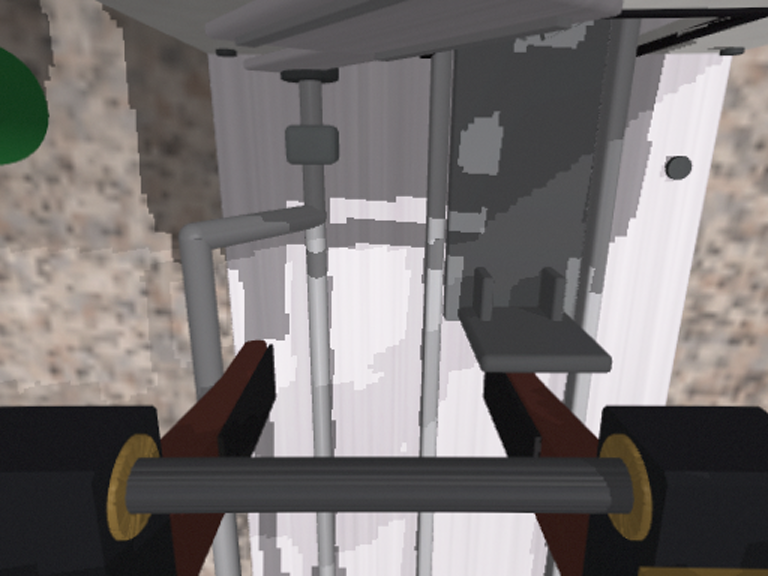

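At 24 N nothing moves. The plate's rear edge is at row 371 against 369 predicted for home, so the sledge is on the stop. Now I'll back off, lower the flap and withdraw.

```bash
python3 - <<'E'
from h import *; from fit import T,Ti
p=np.load("pose2.npy"); q=quat(p,int(np.load("sgn.npy"))); yc=float(np.load("yc.npy"))
servo_line(T(p,[.016,yc+.042,.030])[0],q,rate=.05)
print(Ti(p,current_position())*1000,np.round(current_force(),2))
servo_line(T(p,[.010,yc-.010,.031])[0],q,rate=.06)
print(Ti(p,current_position())*1000,np.round(current_force(),2))
servo_line(T(p,[.008,yc-.010,.17])[0],q,rate=.15)
print(np.round(current_force(),2))
servo_line(T(p,[-.090,yc-.010,.20])[0],q,rate=.2)
for n in("side","wrist","scene"):
    c=capture(n);save(c,f"{n}11.png",None if n=="wrist" else (180,100,400,300),1.5 if n=="wrist" else 3)
    print(n,rail(c,p,Ti,-90))
print(current_clock())
E
```

```text
[[18.41446903 47.19560199 30.44420892]] [ 2.56 -7.26  0.68]
[[ 9.67722669 -2.63210001 30.83765838]] [-0.06  0.14  0.2 ]
[ 0.5  -0.91 -0.46]
side (np.int64(209), array([-10.2,  51.8,  61. ]))
wrist (np.int64(1802), array([-5.9, 55.9, 64.3]))
scene (np.int64(116), array([-7.2, 53.9, 60.3]))
16.6833
```

View pics/side11.png

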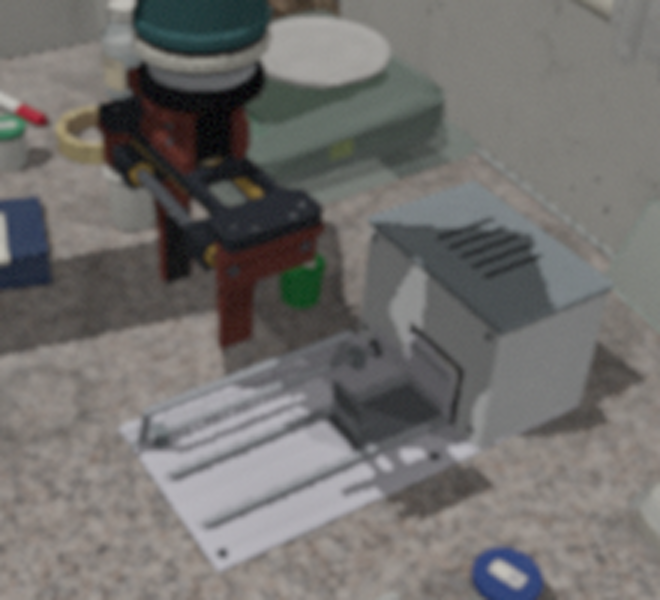

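View pics/wrist11.png

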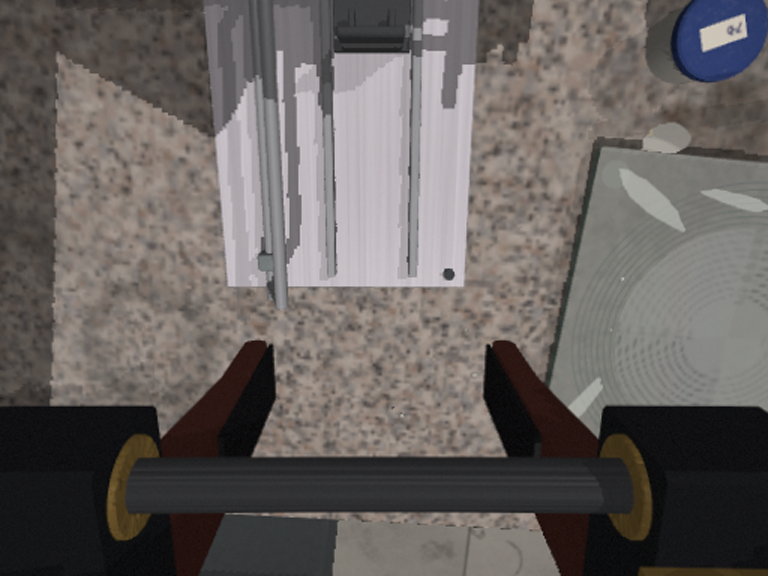

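View pics/scene11.png

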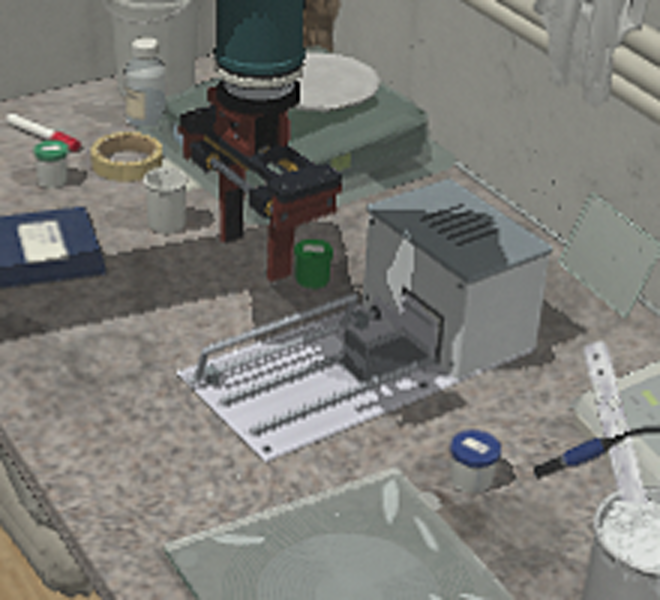

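The flap is shut with its rail back at the start position (side11 flap at (438,370)), the pot is inside, and beaker, tape and blue-lidded pot look undisturbed. One last home check, then I hand in.

```bash
python3 - <<'E'
from h import *; from fit import T,Ti
p=np.load("pose2.npy"); c=capture("wrist")
a=Ti(p,onz(c,np.array([(228,287),(464,288)])/1.5,.004))*1000; b=Ti(p,onz(c,np.array([(336,49),(408,50)])/1.5,.054))*1000
print(a.round(1),b.round(1),"rear x rel. fixture:",(b[:,0].mean()-a[:,0].mean()-110).round(1),"want 45; y tilt",b[0,0]-b[1,0])
print(np.round(current_force(),1)); close_job(); print(current_clock())
E
```

```text
[[-112.   106.1    4. ]
 [-112.6  -65.     4. ]] [[ 37.6  20.5  54. ]
 [ 37.1 -19.1  54. ]] rear x rel. fixture: 39.6 want 45; y tilt 0.44504588877831
[-0.9 -0.1  0.2]
the job is handed in; nothing more can be done
the job is handed in; nothing more can be done
```

I've handed the job in. The pot is in the chamber and the flap is closed behind it, but my last check of the sledge's home position disagreed with two earlier ones.

**What I did:** The outside of the left fingertip swung the rail left until the flap stood at roughly 0.85–0.97 rad. That is estimated from rail travel and depth readings. With the flap held there, the right fingertip pushed the sledge's rear plate about 88 mm. I then backed off, let the flap close, and lifted clear. The last picture was at 16.7 s and the hand-in came right after it.

**Checks that agreed:**
- **Sledge at the stop:** at the end of the push it did not advance under 24 N, while sliding drag was about 9–12 N. The plate's rear edge was at picture row 371; I predicted row 369 for fully home.
- **Flap:** its rail measured back at its starting position.
- **Pot and bystanders:** the pot stood upright as it passed through the mouth; it can't be seen behind the closed flap. The beaker, tape roll and blue-lidded pot look undisturbed.
- **Robot:** the tool force was about zero at hand-in, so the gripper was touching nothing.

**Check that disagreed:** the last estimate, from hand-read pixels in the more distant wrist picture, put the plate's rear face at x of about 40 mm instead of 45 mm. I may have marked the lower edge of the plate's face while assuming the height of its top edge, which would make it read short. The script handed in straight after printing this number, so I did not resolve it. I trust the stop-force and close-range checks more.

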